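# Fetch the tape roll from behind the clip jars

### The job

On the illustrator's desk, first move the three clip jars out of the way, from the wooden tray onto the green mat, so that all three stand on it together; then take the turquoise tape roll from behind them and lay it flat in the middle of the white dish. After that put each jar back upright in the middle of the coaster that matches its lid. Keep the glass jars upright, set them down gently, and do not disturb the porcelain dog.

Things in the scene. Friction and masses are not known exactly. Their poses are not given: they have to be found in the camera images.
- jar_blue: loose round glass jar of steel clips with a blue lid, standing upright; straight-sided, diameter 46 over body and lid alike, total height 105 of which the lid is the top 20, 220 g. Origin at the centre of its underside, z up along its axis; at the start it stands on the blue coaster. (All sizes in mm.)
- jar_red: loose round glass jar of steel clips with a red lid, standing upright; straight-sided, diameter 46 over body and lid alike, total height 105 of which the lid is the top 20, 220 g. Origin at the centre of its underside, z up along its axis; at the start it stands on the red coaster. (All sizes in mm.)
- jar_yellow: loose round glass jar of steel clips with a yellow lid, standing upright; straight-sided, diameter 46 over body and lid alike, total height 105 of which the lid is the top 20, 220 g. Origin at the centre of its underside, z up along its axis; at the start it stands on the yellow coaster. (All sizes in mm.)
- tape_roll: roll of turquoise tape lying flat, axis z vertical, on the tray floor, behind the front jar and hemmed in by the three jars with about 9 mm between; outer diameter 56, hole diameter 38, height 30, 60 g. Origin at the centre of its underside. The wooden tray (fixed, 170 x 220) has a floor 5 thick and walls 18 high; an eraser and a sharpener lie in its front corners. (All sizes in mm.)
- coaster_blue: fixed flat square blue coaster, home of the blue-lidded jar, 56 x 56, 2 thick, on the tray floor at the tray's left, right or front place, 60 to 65 from the tape roll. Origin at the centre of its underside, z up, x and y along its sides and the tray's (x to the tray's back, away from the robot). Its top is 7 above the table. (All sizes in mm.)
- coaster_red: fixed flat square red coaster, home of the red-lidded jar, 56 x 56, 2 thick, on the tray floor at the tray's left, right or front place, 60 to 65 from the tape roll. Origin at the centre of its underside, z up, x and y along its sides and the tray's (x to the tray's back, away from the robot). Its top is 7 above the table. (All sizes in mm.)
- coaster_yellow: fixed flat square yellow coaster, home of the yellow-lidded jar, 56 x 56, 2 thick, on the tray floor at the tray's left, right or front place, 60 to 65 from the tape roll. Origin at the centre of its underside, z up, x and y along its sides and the tray's (x to the tray's back, away from the robot). Its top is 7 above the table. (All sizes in mm.)
- side_mat: fixed green mat with a grid of thin pale lines, 250 along its x, 110 along its y, 3 thick, flat on the table to one side of the tray. Origin at the centre of its underside, z up. (All sizes in mm.)
- dish: fixed round shallow white dish on the other side of the tray; outer diameter 90 at the rim, rim 7 above the table, clear inside diameter about 80, inner floor 4 above the table. Origin at the centre of its underside. (All sizes in mm.)
- dog: loose white porcelain dog figurine with black ears, a bystander that stands about 115 beyond the dish; 72 diameter at the foot, 141 tall. Origin at the centre of its underside; it faces -x of its own frame. (All sizes in mm.)
Things that resemble listed ones, but are neither listed nor needed, are in the scene too. Leave any purple look-alike of the jar_yellow alone. Leave any orange look-alike of the jar_blue alone.

How it is judged:
By the outcome, as a careful person would: the job done as asked, in the order asked, and still so for the second after the job is handed in, with the robot touching nothing.
It also fails if it takes over 136 s, if anything falls off the work surface, if the arm or the gripper's body presses on something with over 40 N, if the wrist force passes 120 N, or if a joint passes its speed limit or range.

### The arm

A 6-joint arm with a two-finger parallel gripper is mounted at the origin on the work surface. World frame = base frame: x ahead of the robot, y to its left, z up, the work surface at z = 0. Lengths are in m, angles in degrees, forces in N, time in s.
With the tool pointing down it reaches from about 0.375 to 0.9 m from the base axis. Payload 3.1 kg.
Tool frame: the origin (TCP) lies at the very end of the fingers, on their centre line; the grasp point (between the pads) lies 19 mm behind it (grasp_offset is the distance from the TCP to the grasp point, in m); z points along the fingers, y is the direction in which the jaws open and shut (so a half turn about z gives the same grasp; the last joint's range is limited). The gripper opens to 87 mm and grips with 3 to 60 N. Pads are 19 mm wide; open, the fingers measure 117 mm over their backs; the gripper's body (75 mm by 190 mm) begins 51 mm behind the grasp point.
Start: joints at [-85.457, 30.224, 82.088, -0, 67.689, -10.227], TCP at [0.159, -0.604, 0.223] pointing down, gripper open.
Joint ranges: [-176.69, 176.69], [-43.24, 126.21], [12.49, 139.97], [-82, 262], [0, 151.66], [-163.58, 163.58]. Speed limits (degrees/s): [159.86, 159.86, 180, 180, 180, 180].

### API

Orientations are given as a 3x3 rotation matrix whose columns are the frame's x, y, z axes.
In Python, from rig import * gives the robot as it stands. The module is installed in compiled form; this text tells all that it offers.
- The arm moves only by the tool play_rows, never from a script. Its argument "plan" is a list that holds one entry, the list of rows, each a list of 7 numbers: the shift along the world's x, y, z each as a share of 5 cm, from -1 to 1, then the turn, a rotation vector about the world's x, y, z each as a share of pi rad, from -1 to 1, then the gripper's target within -1 to 1 (fully open at 1, half-way at 0, shut at -1). A call has 1 to 12 rows; each row shifts and turns the commanded pose from where the row before left it; what a row does not reach is not made up. A row lasts 1/10 s, in which the tool goes at most 50 mm and 8.59 degrees, less where a joint would pass 70% of its speed; a pose out of reach is approached as far as the arm can. A call with a number of a shift or a turn outside -1 to 1 is refused whole. A call with a gripper value outside its range is refused whole. The fingers move at their own pace and stop on an object; the grip force is fixed at half the most. Time passes only in rows, so rows that do not move let the fingers close. It gives the time, the measured TCP pose, the force and the opening at its end, in the units of the state.
- read_state(): the state, without advancing time (a new reading comes with each control period).
- capture(name): name is "side" or "top" or "wrist"; returns the picture (400x640x3 uint8, red, green, blue); there is no depth.
- camera_params(name): a dict with "intrinsics" (3x3 intrinsics, pixels), "R" (3x3) and "t" (3): a world point X has camera coordinates R X + t; the wrist camera has in their place "mount" (4x4, takes a point from camera to tool coordinates, whose origin is the TCP and whose axes are the flange's). Camera axes: x right, y down, z forward; pixel columns grow to the right and rows downward; lengths in m; the calibration is good to about 2 mm. A picture is of the moment at which its call begins: read the wrist's pose just before it. camera_params takes no time and is no camera call.
- hand_in(): hands the job in, once; it reports no verdict.
The state is a dict: "time_s": time; "joint_positions": joint angles; "qvel": joint speeds; "tau": joint torques, N m; "position": TCP position; "tcp_rot": TCP orientation; "force": force on the tool from outside, world axes, zero at the start; "moment": the same for the moment, N m; "opening": opening from 0.0 (shut) to 1.0 (fully open).
Only numpy, scipy, OpenCV 4.12 (cv2) and the standard library are available. Lean on these libraries where they do the work, as an engineer would, in place of code of your own. Each camera call takes 0.05 s, during which the arm holds its last target. There are 200 camera calls.

## Working session

There is one attempt and no reset: what is moved stays moved. The work goes in short steps, Python scripts to look and compute and a tool call to move; the robot and the scene stay as the last step left them, time stands still between calls to the robot, and variables do not carry over. Pictures are saved under pics/ and viewed, about 12 in all and at most 16, crops included, and the job is handed in when it is done.

Besides the shell and the picture viewer there is one more tool, called after "Request:" as name([rows], argument=value, ...), one row to a line, values as JSON. play_rows: Moves the arm, as the interface text tells. Its arguments: {"type":"object","properties":{"plan":{"type":"array"}},"required":["plan"]}

```bash
mkdir -p pics
cat > h.py <<'E'
from rig import *
import numpy as np, cv2
def ray(name,u,v,z,st=None):
    p=camera_params(name);K=np.array(p["intrinsics"]);d=np.linalg.inv(K)@np.array([u,v,1.])
    if name=="wrist":
        M=np.array(p["mount"]);R=np.array(st["tcp_rot"]);t=np.array(st["position"])
        o=R@M[:3,3]+t;d=R@M[:3,:3]@d
    else:
        R=np.array(p["R"]);t=np.array(p["t"]);o=-R.T@t;d=R.T@d
    return o+d*(z-o[2])/d[2]
def proj(name,X):
    p=camera_params(name);c=np.array(p["R"])@np.array(X)+np.array(p["t"]);q=np.array(p["intrinsics"])@c;return q[:2]/q[2]
def save(name,fn,img=None):
    im=capture(name) if img is None else img
    cv2.imwrite("pics/"+fn,im[:,:,::-1]);return im
E
python3 - <<'E'
from h import *
s=read_state();print(s)
for n in("top","side"):
    save(n,n+"0.png");p=camera_params(n);print(n,-np.array(p["R"]).T@np.array(p["t"]))
print(camera_params("wrist"))
E
```

```text
{'time_s': 0.0, 'joint_positions': array([-8.54549614e+01,  3.02779565e+01,  8.21575198e+01, -2.43894207e-03,
        6.76879869e+01, -1.02284115e+01]), 'qvel': array([-0.04365131, -0.0665084 , -0.00240211,  0.00118461, -0.05689289,
       -0.01514235]), 'tau': array([-1.21664165e-03, -4.40044641e+01, -1.76591778e+01,  6.31459057e-02,
        5.80143509e-02, -1.50438709e-04]), 'position': array([ 0.15931898, -0.60358864,  0.22157616]), 'tcp_rot': array([[ 9.66937559e-01,  2.55013164e-01, -2.10011785e-04],
       [ 2.55013019e-01, -9.66935241e-01,  2.14493939e-03],
       [ 3.43919984e-04, -2.12757819e-03, -9.99997678e-01]]), 'force': array([1.18767252, 0.03145277, 0.11578974]), 'moment': array([0.00569536, 0.0051134 , 0.02321343]), 'opening': 1.002281469616011}
top [0.38813103 0.00744652 0.73234377]
side [0.2796552  0.60814349 0.7424915 ]
{'intrinsics': array([[303.72725253,   0.        , 319.88665515],
       [  0.        , 303.72725253, 198.59689276],
       [  0.        ,   0.        ,   1.        ]]), 'mount': array([[-6.30099788e-05, -9.69624631e-01, -2.44597774e-01,
         6.60133037e-02],
       [ 9.99999946e-01, -1.39652110e-04,  2.95996769e-04,
        -5.73810097e-04],
       [-3.21164353e-04, -2.44597742e-01,  9.69624588e-01,
        -1.62129576e-01],
       [ 0.00000000e+00,  0.00000000e+00,  0.00000000e+00,
         1.00000000e+00]])}
```

View pics/top0.png

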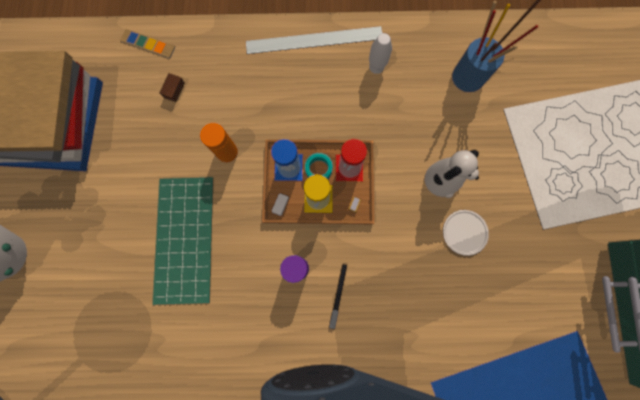

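View pics/side0.png

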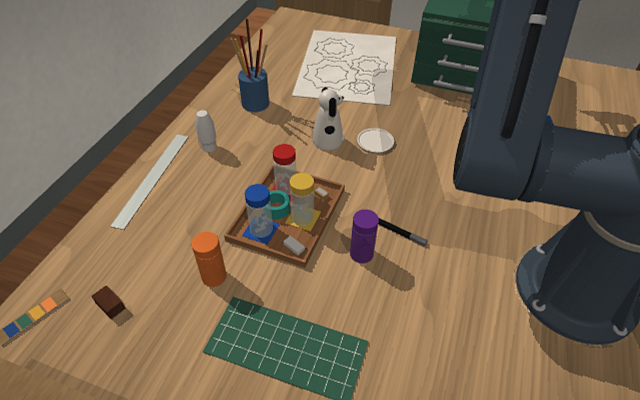

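The top view (x up, y left) shows blue lid (285,153), red lid (352,153), yellow lid (317,187), tape (319,166), mat (184,240), dish (465,233) and dog (445,175). The look-alikes are orange (214,135) and purple (294,268), both outside the tray. The side view agrees.

```bash
cat > m.py <<'E'
from h import *
H={"blue":((105,150,60),(118,255,255)),"red":((174,150,60),(6,255,255)),"yellow":((22,150,60),(30,255,255)),"tape":((82,120,60),(95,255,255)),"green":((65,80,40),(85,255,150)),"orange":((8,200,120),(16,255,255)),"purple":((130,100,40),(155,255,255))}
def mask(im,c):
    h=cv2.cvtColor(im,cv2.COLOR_RGB2HSV);lo,hi=map(np.array,H[c])
    if lo[0]>hi[0]: return cv2.inRange(h,np.array([lo[0],lo[1],lo[2]]),np.array([180,255,255]))|cv2.inRange(h,np.array([0,lo[1],lo[2]]),np.array(hi))
    return cv2.inRange(h,lo,hi)
def blobs(im,c,mn=60):
    cs,_=cv2.findContours(mask(im,c),cv2.RETR_EXTERNAL,cv2.CHAIN_APPROX_NONE)
    return sorted([k for k in cs if cv2.contourArea(k)>mn],key=cv2.contourArea)[::-1]
E
python3 - <<'E'
from m import *
im={n:capture(n) for n in("top","side")}
for n in im:
  for c in H:
    for k in blobs(im[n],c)[:4]:
        (u,v),r=cv2.minEnclosingCircle(k);M=cv2.moments(k);cu,cv_=M['m10']/M['m00'],M['m01']/M['m00']
        z={"tape":.03,"green":.003}.get(c,.102)
        print(n,c,cv2.contourArea(k),np.round([u,v,r,cu,cv_]),cv2.boundingRect(k),"c->",ray(n,cu,cv_,z)[:2].round(4))
k=blobs(im["top"],"green")[0]
print([ray("top",*p,.003)[:2].round(3) for p in cv2.boxPoints(cv2.minAreaRect(k))])
h=cv2.cvtColor(im["top"],cv2.COLOR_RGB2HSV)
w=cv2.inRange(h,(0,0,120),(180,60,255))
cs,_=cv2.findContours(w,cv2.RETR_EXTERNAL,cv2.CHAIN_APPROX_NONE)
for k in cs:
    if cv2.contourArea(k)>100:
        e=cv2.fitEllipse(k);print("white",e,ray("top",*e[0],.007)[:2].round(4))
big=[cv2.resize(im["top"][120:300,190:390],None,fx=4,fy=4)[:600],]
save("","crop0.png",cv2.resize(im["top"][120:290,190:385],None,fx=4,fy=3.5,interpolation=cv2.INTER_CUBIC))
E
```

```text
top blue 6795.5 [519. 391.  86. 529. 376.] (433, 333, 173, 67) c-> [ 0.2122 -0.3176]
top blue 475.0 [ 90. 116.  39.  92. 109.] (84, 78, 17, 78) c-> [0.678 0.429]
top blue 450.5 [284. 152.  13. 284. 152.] (272, 140, 25, 25) c-> [0.5898 0.0752]
top blue 218.5 [ 41. 164.  40.  55. 165.] (1, 162, 81, 8) c-> [0.5728 0.484 ]
top red 741.5 [ 73. 108.  42.  75. 118.] (64, 66, 19, 84) c-> [0.6613 0.4576]
top red 701.0 [350. 161.  23. 351. 157.] (335, 139, 32, 43) c-> [ 0.5786 -0.0447]
top yellow 882.0 [319. 195.  21. 318. 194.] (304, 175, 28, 38) c-> [0.5125 0.016 ]
top tape 225.5 [318. 167.  14. 318. 163.] (305, 154, 27, 24) c-> [0.5902 0.0154]
top green 1419.5 [182. 240.  69. 196. 252.] (154, 178, 58, 126) c-> [0.4206 0.2587]
top green 953.5 [626. 261.  24. 625. 260.] (610, 241, 30, 41) c-> [ 0.3934 -0.5796]
top green 573.0 [627. 314.  27. 626. 314.] (616, 288, 21, 52) c-> [ 0.2924 -0.564 ]
top green 387.0 [633. 366.  20. 633. 365.] (625, 347, 15, 39) c-> [ 0.2018 -0.5633]
top orange 449.5 [218. 138.  19. 212. 135.] (200, 123, 36, 25) c-> [0.6251 0.2048]
top orange 67.5 [159.  46.   6. 159.
[... 1018 characters left out ...]
6200714111328, 24.815082550048828), 115.10746002197266) [0.4539 0.6324]
white ((465.2372741699219, 232.37014770507812), (42.724666595458984, 45.73089599609375), 139.38568115234375) [ 0.4505 -0.272 ]
white ((279.29266357421875, 203.9591064453125), (9.486377716064453, 22.154891967773438), 24.312179565429688) [0.5126 0.0945]
white ((456.0588073730469, 167.80941772460938), (27.593364715576172, 50.67735290527344), 70.52095031738281) [ 0.5818 -0.2645]
white ((580.2757568359375, 151.07730102539062), (140.48294067382812, 149.40721130371094), 23.119565963745117) [ 0.6131 -0.5205]
white ((326.86260986328125, 39.10281753540039), (15.2661771774292, 200.256591796875), 85.01239776611328) [ 0.8758 -0.0068]
```

View pics/crop0.png

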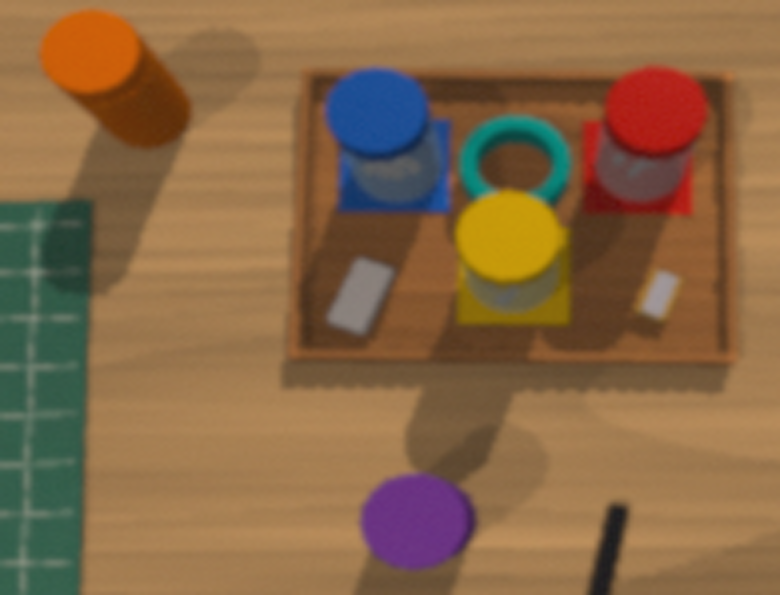

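The crop confirms the targets: blue, red and yellow lids stand inside the tray on matching coasters, with the turquoise roll between them. The orange jar (about 214,135) and the purple jar (about 294,268) stand outside the tray on bare table and match no listed thing, so I leave them alone. Next I move above the tray for a wrist view.

Request:
play_rows([
  [[0.5,0.83,0.15,0,0,-0.00685,1],[0.5,0.83,0.15,0,0,-0.00685,1],[0.5,0.83,0.15,0,0,-0.00685,1],[0.5,0.83,0.15,0,0,-0.00685,1],[0.5,0.83,0.15,0,0,-0.00685,1],[0.5,0.83,0.15,0,0,-0.00685,1],[0.5,0.83,0.15,0,0,-0.00685,1],[0.5,0.83,0.15,0,0,-0.00685,1],[0.5,0.83,0.15,0,0,-0.00685,1],[0.5,0.83,0.15,0,0,-0.00685,1],[0.5,0.83,0.15,0,0,-0.00685,1],[0.5,0.83,0.15,0,0,-0.00685,1]],
])

```text
time_s: 1.4
position: [0.4599, -0.1044, 0.313]
tcp_rot: [[1.0, -0.001, 0.0], [-0.001, -1.0, -0.0], [0.0, 0.0, -1.0]]
force: [1.4, -0.3, -0.2]
opening: 1.006
```

Request:
play_rows([
  [[0.5,0.8,0,0,0,0,1],[0.5,0.8,0,0,0,0,1],[0.2,0.8,0,0,0,0,1],[0,0,0,0,0,0,1],[0,0,0,0,0,0,1],[0,0,0,0,0,0,1]],
])

```text
time_s: 2.0
position: [0.5189, 0.0129, 0.3124]
tcp_rot: [[1.0, -0.001, -0.001], [-0.001, -1.0, -0.001], [-0.001, 0.001, -1.0]]
force: [0.3, -0.8, 0.0]
opening: 0.997
```

Run:
```python
from m import *
s=read_state();im=save("wrist","w1.png");np.savez("w1.npz",im=im,p=s["position"],r=s["tcp_rot"])
print(s["time_s"],s["position"],s["tcp_rot"].round(3),s["joint_positions"].round(1))
for c in ("blue","red","yellow","tape"):
    for k in blobs(im,c)[:3]:
        (u,v),r=cv2.minEnclosingCircle(k);M=cv2.moments(k);a=M['m10']/M['m00'];b=M['m01']/M['m00']
        print(c,cv2.contourArea(k),np.round([u,v,r,a,b],1),cv2.boundingRect(k),"top112",ray("wrist",u,v,.112,s)[:2].round(4))
```

```text
2.0 [0.51894523 0.01287406 0.31239179] [[ 1.    -0.001 -0.001]
 [-0.001 -1.    -0.001]
 [-0.001  0.001 -1.   ]] [-10.9  16.2  90.3  -0.   73.5  79.2]
blue 312.5 [450.  386.5  13.9 448.4 386.7] (439, 374, 18, 26) top112 [ 0.21   -0.1765]
blue 155.5 [276.  120.5  15.3 278.9 121.8] (271, 106, 15, 30) top112 [0.5864 0.0637]
red 1771.5 [365.1 120.6  28.9 366.1 119.1] (342, 98, 51, 42) top112 [ 0.5862 -0.0392]
yellow 973.5 [315.  169.   22.2 316.8 172.7] (299, 151, 37, 41) top112 [0.53  0.019]
tape 1057.0 [319.2 122.9  19.3 318.9 122.8] (301, 104, 37, 39) top112 [0.5837 0.0139]
```

View pics/w1.png

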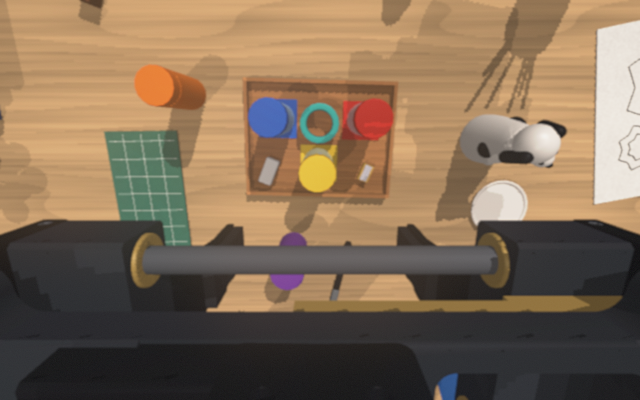

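The wrist view shows the blue lid near (269,117), red (374,119), yellow (317,173) and the tape near (319,123). I'll fit circles to get positions.

Run:
```python
from m import *
d=np.load("w1.npz");im=d["im"];s=dict(position=d["p"],tcp_rot=d["r"])
for c,(u,v),z,r in (("blue",(269,117),.112,(16,23)),("red",(374,119),.112,(16,23)),("yellow",(317,173),.112,(16,23)),("tape",(319,123),.035,(15,24))):
    x0,y0=u-32,v-32
    g=cv2.resize(im[y0:y0+64,x0:x0+64],None,fx=6,fy=6,interpolation=cv2.INTER_CUBIC)
    for ch,g1 in (("gray",cv2.cvtColor(g,cv2.COLOR_RGB2GRAY)),("sat",cv2.cvtColor(g,cv2.COLOR_RGB2HSV)[:,:,1])):
        C=cv2.HoughCircles(cv2.GaussianBlur(g1,(0,0),3),cv2.HOUGH_GRADIENT,1,20,param1=60,param2=15,minRadius=r[0]*6,maxRadius=r[1]*6)
        if C is None: continue
        for q in C[0][:2]:
            p=(q[0]+.5)/6-.5+x0,(q[1]+.5)/6-.5+y0
            print(c,ch,np.round([*p,q[2]/6],1),ray("wrist",*p,z,s)[:2].round(4))
e=[cv2.fitEllipse(k) for k in blobs(im,"tape")[:1]];print(e,ray("wrist",*e[0][0],.035,s)[:2])
# tray outer corners guess from coasters in top view
im=capture("top")
h=cv2.cvtColor(im,cv2.COLOR_RGB2HSV)
for p in ((285,150),(288,172),(276,175),(352,150),(340,175),(317,187),(307,208)): print(p,h[p[1],p[0]])
w=d["im"];h=cv2.cvtColor(w,cv2.COLOR_RGB2HSV)
for p in ((269,117),(292,105),(374,119),(348,105),(317,173),(303,152)): print(p,h[p[1],p[0]])
save("","w1c.png",cv2.resize(w[70:210,235:405],None,fx=4.5,fy=4.2,interpolation=cv2.INTER_CUBIC))
```

```text
blue sat [266.5 116.3  20.3] [0.5911 0.0745]
blue sat [269.8 115.7  21.6] [0.5918 0.0706]
red sat [373.5 120.3  21. ] [ 0.5865 -0.049 ]
yellow gray [316.8 172.5  19.2] [0.5257 0.0168]
yellow sat [319.  164.   16.9] [0.536  0.0141]
tape sat [319.8 122.8  19.8] [0.5835 0.013 ]
tape sat [316.5 122.3  21.1] [0.5842 0.0177]
[((318.9241027832031, 122.75695037841797), (35.948760986328125, 37.529659271240234), 7.398919582366943)] [0.58362711 0.01430343]
(285, 150) [107  47 145]
(288, 172) [107  51 134]
(276, 175) [106  49 134]
(352, 150) [106  52 123]
(340, 175) [107  53 120]
(317, 187) [107  52 123]
(307, 208) [107  55 121]
(269, 117) [111 150 184]
(292, 105) [112 142 160]
(374, 119) [  2 187 184]
(348, 105) [  2 182 191]
(317, 173) [ 24 178 230]
(303, 152) [ 21 172 184]
```

View pics/w1c.png

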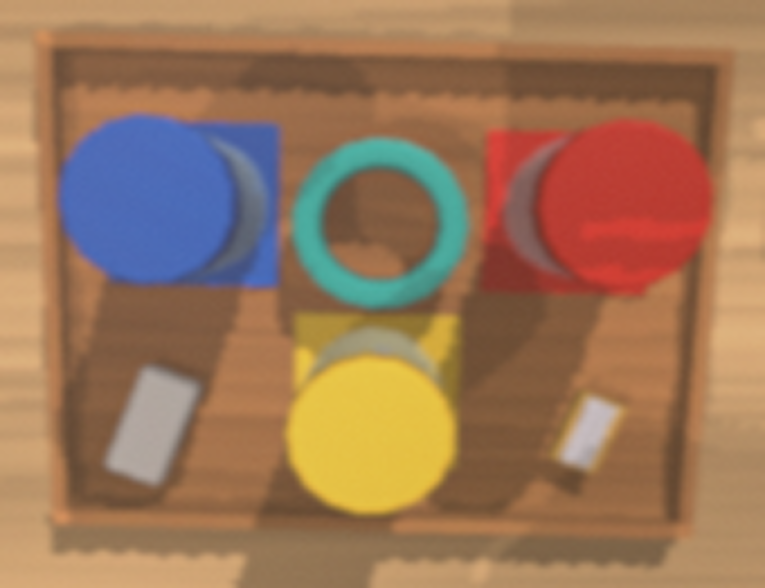

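Request:
play_rows([
  [[0.11,0.05,-0.9,0,0,0,1],[0,0,-0.96,0,0,0,1],[0,0,-0.96,0,0,0,1],[0,0,-0.96,0,0,0,1],[0,0,-0.8,0,0,0,1],[0,0,-0.3,0,0,0,1],[0,0,-0.1,0,0,0,1],[0,0,0,0,0,0,1],[0,0,0,0,0,0,0],[0,0,0,0,0,0,-0.4]],
])

```text
time_s: 3.1
position: [0.526, 0.0158, 0.065]
tcp_rot: [[1.0, -0.001, 0.003], [-0.001, -1.0, -0.001], [0.003, 0.001, -1.0]]
force: [-0.4, -0.0, 0.7]
opening: 0.895
```

Request:
play_rows([
  [[0,0,0,0,0,0,-1],[0,0,0,0,0,0,-1],[0,0,0,0,0,0,-1],[0,0,0,0,0,0,-1],[0,0,0,0,0,0,-1]],
])

```text
time_s: 3.6
position: [0.5249, 0.0163, 0.0637]
tcp_rot: [[1.0, -0.0, 0.0], [-0.0, -1.0, 0.0], [0.0, -0.0, -1.0]]
force: [-0.3, -0.0, 0.8]
opening: 0.525
```

Request:
play_rows([
  [[0,0,0.2,0,0,0,-1],[0,0,0.5,0,0,0,-1],[0,0,0.8,0,0,0,-1],[0,0,0.7,0,0,0,-1],[-0.1,0.18,0.4,0,0,0,-1],[-0.25,0.44,0,0,0,0,-1],[-0.35,0.62,0,0,0,0,-1],[-0.4,0.72,0,0,0,0,-1],[-0.45,0.8,0,0,0,0,-1],[-0.45,0.8,0,0,0,0,-1],[-0.4,0.72,0,0,0,0,-1],[-0.3,0.54,0,0,0,0,-1]],
])

```text
time_s: 4.8
position: [0.3876, 0.2588, 0.1938]
tcp_rot: [[1.0, 0.001, -0.001], [0.001, -1.0, 0.0], [-0.001, -0.0, -1.0]]
force: [1.2, 0.1, -1.8]
opening: 0.527
```

Request:
play_rows([
  [[-0.2,0.36,0,0,0,0,-1],[-0.1,0.18,-0.2,0,0,0,-1],[0,0,-0.5,0,0,0,-1],[0,0,-0.7,0,0,0,-1],[0,0,-0.6,0,0,0,-1],[0,0,-0.3,0,0,0,-1],[0,0,-0.15,0,0,0,-1],[0,0,0,0,0,0,-1],[0,0,0,0,0,0,-1]],
])

```text
time_s: 5.7
position: [0.3755, 0.2841, 0.0714]
tcp_rot: [[1.0, -0.001, 0.001], [-0.001, -1.0, 0.0], [0.001, -0.0, -1.0]]
force: [0.5, 0.2, -2.2]
opening: 0.523
```

Request:
play_rows([
  [[0,0,-0.1,0,0,0,-1],[0,0,-0.08,0,0,0,-1],[0,0,-0.03,0,0,0,-1],[0,0,-0.02,0,0,0,-1],[0,0,0,0,0,0,-1]],
])

```text
time_s: 6.2
position: [0.3749, 0.2842, 0.0597]
tcp_rot: [[1.0, -0.0, 0.0], [-0.0, -1.0, 0.0], [0.0, -0.0, -1.0]]
force: [-0.7, 0.3, -0.7]
opening: 0.526
```

Request:
play_rows([
  [[0,0,0,0,0,0,0.3],[0,0,0,0,0,0,0.6],[0,0,0,0,0,0,1],[0,0,0,0,0,0,1],[0,0,0.3,0,0,0,1],[0,0,0.8,0,0,0,1],[0,0,0.9,0,0,0,1],[0.2,-0.2,0.6,0,0,0,1],[0.6,-0.6,0,0,0,0,1],[0.65,-0.65,0,0,0,0,1],[0.65,-0.65,0,0,0,0,1],[0.65,-0.65,0,0,0,0,1]],
])

```text
time_s: 7.4
position: [0.5133, 0.1454, 0.1898]
tcp_rot: [[1.0, -0.0, 0.0], [-0.0, -1.0, 0.0], [0.0, -0.0, -1.0]]
force: [0.7, 0.6, 0.5]
opening: 1.001
```

Request:
play_rows([
  [[0.65,-0.65,0,0,0,0,1],[0.6,-0.55,0,0,0,0,1],[0.31,-0.26,0,0,0,0,1],[0,0,0,0,0,0,1],[0,0,0,0,0,0,1]],
])

```text
time_s: 7.9
position: [0.5893, 0.0738, 0.189]
tcp_rot: [[1.0, -0.001, -0.002], [-0.001, -1.0, 0.001], [-0.002, -0.001, -1.0]]
force: [0.3, 0.1, -0.7]
opening: 1.001
```

Run:
```python
from m import *
d=np.load("w1.npz");s=dict(position=d["p"],tcp_rot=d["r"])
for p in((267.2,116.9),(374,118.1),(317.7,173.5)): print(ray("wrist",*p,.112,s)[:2].round(4))
s=read_state();im=capture("wrist")
g=np.hstack([capture("top")[100:300,150:390],capture("side")[130:330,200:440]])
save("","c2.png",cv2.resize(np.hstack([g]),None,fx=1.65,fy=1.65))
print(s["position"])
```

```text
[0.5905 0.0737]
[ 0.589  -0.0494]
[0.5245 0.0157]
[0.58930771 0.07384007 0.18898783]
```

View pics/c2.png

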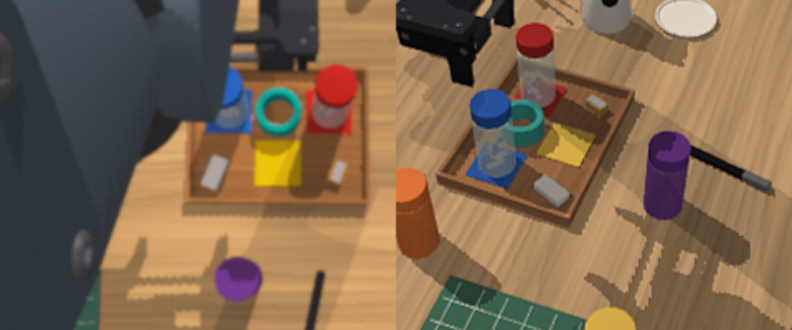

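Yellow is gone from its coaster and the rest is undisturbed. The blue lid is directly below the gripper.

Request:
play_rows([
  [[0,0,-0.5,0,0,0,1],[0,0,-0.8,0,0,0,1],[0,0,-0.8,0,0,0,1],[0,0,-0.32,0,0,0,1],[0,0,-0.1,0,0,0,1],[0,0,0,0,0,0,1],[0,0,0,0,0,0,0],[0,0,0,0,0,0,-1],[0,0,0,0,0,0,-1],[0,0,0,0,0,0,-1],[0,0,0,0,0,0,-1],[0,0,0,0,0,0,-1]],
])

```text
time_s: 9.25
position: [0.5904, 0.0736, 0.0637]
tcp_rot: [[1.0, -0.001, 0.0], [-0.001, -1.0, 0.0], [0.0, -0.0, -1.0]]
force: [0.1, 0.3, 0.4]
opening: 0.537
```

Request:
play_rows([
  [[0,0,0,0,0,0,-1],[0,0,0.2,0,0,0,-1],[0,0,0.5,0,0,0,-1],[0,0,0.8,0,0,0,-1],[0,0,0.7,0,0,0,-1],[0,0,0.4,0,0,0,-1],[-0.1,0.3,0,0,0,0,-1],[-0.2,0.62,0,0,0,0,-1],[-0.25,0.77,0,0,0,0,-1],[-0.25,0.77,0,0,0,0,-1],[-0.25,0.77,0,0,0,0,-1],[-0.2,0.62,0,0,0,0,-1]],
])

```text
time_s: 10.45
position: [0.5246, 0.2687, 0.1917]
tcp_rot: [[1.0, 0.001, -0.004], [0.001, -1.0, -0.0], [-0.004, 0.0, -1.0]]
force: [-0.1, 0.4, -2.0]
opening: 0.524
```

Request:
play_rows([
  [[-0.1,0.35,0,0,0,0,-1],[-0.05,0.13,-0.2,0,0,0,-1],[0,0,-0.5,0,0,0,-1],[0,0,-0.7,0,0,0,-1],[0,0,-0.6,0,0,0,-1],[0,0,-0.3,0,0,0,-1],[0,0,-0.15,0,0,0,-1],[0,0,-0.1,0,0,0,-1],[0,0,-0.08,0,0,0,-1],[0,0,-0.03,0,0,0,-1],[0,0,-0.02,0,0,0,-1],[0,0,0,0,0,0,-1]],
])

```text
time_s: 11.65
position: [0.5207, 0.2903, 0.0601]
tcp_rot: [[1.0, -0.0, 0.001], [-0.0, -1.0, 0.0], [0.001, -0.0, -1.0]]
force: [0.7, -0.3, -0.9]
opening: 0.52
```

Request:
play_rows([
  [[0,0,0,0,0,0,0.3],[0,0,0,0,0,0,0.6],[0,0,0,0,0,0,1],[0,0,0,0,0,0,1],[0,0,0.3,0,0,0,1],[0,0,0.8,0,0,0,1],[0,0,0.9,0,0,0,1],[0.1,-0.4,0.6,0,0,0,1],[0.18,-0.9,0,0,0,0,1],[0.18,-0.9,0,0,0,0,1],[0.18,-0.9,0,0,0,0,1],[0.18,-0.9,0,0,0,0,1]],
])

```text
time_s: 12.85
position: [0.5617, 0.0887, 0.1911]
tcp_rot: [[1.0, 0.0, 0.002], [0.0, -1.0, -0.0], [0.002, 0.0, -1.0]]
force: [0.1, 0.8, 0.3]
opening: 0.997
```

Request:
play_rows([
  [[0.18,-0.9,0,0,0,0,1],[0.18,-0.9,0,0,0,0,1],[0.12,-0.6,0,0,0,0,1],[0.07,-0.39,0,0,0,0,1],[0,0,-0.5,0,0,0,1],[0,0,-0.8,0,0,0,1],[0,0,-0.8,0,0,0,1],[0,0,-0.32,0,0,0,1],[0,0,-0.1,0,0,0,1],[0,0,0,0,0,0,1],[0,0,0,0,0,0,1]],
])

```text
time_s: 13.95
position: [0.5901, -0.0496, 0.0651]
tcp_rot: [[1.0, -0.0, 0.003], [-0.0, -1.0, -0.001], [0.003, 0.001, -1.0]]
force: [0.7, 1.1, 0.3]
opening: 1.004
```

Request:
play_rows([
  [[0,0,0,0,0,0,0],[0,0,0,0,0,0,-1],[0,0,0,0,0,0,-1],[0,0,0,0,0,0,-1],[0,0,0,0,0,0,-1],[0,0,0,0,0,0,-1],[0,0,0,0,0,0,-1],[0,0,0.2,0,0,0,-1],[0,0,0.5,0,0,0,-1],[0,0,0.8,0,0,0,-1],[0,0,0.7,0,0,0,-1],[0,0,0.4,0,0,0,-1]],
])

```text
time_s: 15.15
position: [0.5899, -0.0495, 0.1968]
tcp_rot: [[1.0, -0.0, 0.004], [-0.0, -1.0, -0.001], [0.004, 0.001, -1.0]]
force: [1.1, 0.4, -2.6]
opening: 0.523
```

Request:
play_rows([
  [[-0.1,0.24,0,0,0,0,-1],[-0.22,0.52,0,0,0,0,-1],[-0.3,0.72,0,0,0,0,-1],[-0.34,0.8,0,0,0,0,-1],[-0.34,0.8,0,0,0,0,-1],[-0.34,0.8,0,0,0,0,-1],[-0.34,0.8,0,0,0,0,-1],[-0.34,0.8,0,0,0,0,-1],[-0.26,0.6,0,0,0,0,-1],[-0.18,0.4,0,0,0,0,-1],[-0.09,0.25,0,0,0,0,-1],[0,0,0,0,0,0,-1]],
])

```text
time_s: 16.35
position: [0.4444, 0.2883, 0.1925]
tcp_rot: [[1.0, 0.002, -0.003], [0.002, -1.0, -0.001], [-0.003, 0.001, -1.0]]
force: [-0.2, -1.7, -3.1]
opening: 0.527
```

Request:
play_rows([
  [[0,0,-0.2,0,0,0,-1],[0,0,-0.5,0,0,0,-1],[0,0,-0.7,0,0,0,-1],[0,0,-0.6,0,0,0,-1],[0,0,-0.3,0,0,0,-1],[0,0,-0.15,0,0,0,-1],[0,0,-0.1,0,0,0,-1],[0,0,-0.08,0,0,0,-1],[0,0,-0.03,0,0,0,-1],[0,0,-0.02,0,0,0,-1],[0,0,0,0,0,0,-1]],
])

```text
time_s: 17.45
position: [0.4467, 0.2874, 0.0601]
tcp_rot: [[1.0, -0.0, 0.001], [-0.0, -1.0, 0.0], [0.001, -0.0, -1.0]]
force: [-0.1, -0.4, -2.5]
opening: 0.528
```

Request:
play_rows([
  [[0,0,-0.015,0,0,0,-1],[0,0,0,0,0,0,-1],[0,0,0,0,0,0,-1]],
])

```text
time_s: 17.75
position: [0.4468, 0.2874, 0.0595]
tcp_rot: [[1.0, -0.0, 0.001], [-0.0, -1.0, 0.0], [0.001, -0.0, -1.0]]
force: [-0.1, -0.0, 3.0]
opening: 0.518
```

Request:
play_rows([
  [[0,0,0,0,0,0,0.3],[0,0,0,0,0,0,0.6],[0,0,0,0,0,0,1],[0,0,0,0,0,0,1],[0,0,0.3,0,0,0,1],[0,0,0.8,0,0,0,1],[0,0,0.9,0,0,0,1],[0.1,-0.4,0.6,0,0,0,1],[0.2,-0.8,0.2,0,0,0,1],[0.2,-0.8,0.2,0,0,0,1],[0.2,-0.8,0.2,0,0,0,1],[0.2,-0.8,0.2,0,0,0,1]],
])

```text
time_s: 18.95
position: [0.4913, 0.1057, 0.2293]
tcp_rot: [[1.0, -0.0, 0.0], [-0.0, -1.0, 0.0], [0.0, -0.0, -1.0]]
force: [1.4, 0.7, -0.2]
opening: 0.996
```

Request:
play_rows([
  [[0.2,-0.8,0,0,0,0,1],[0.2,-0.7,0,0,0,0,1],[0.1,-0.38,0,0,0,0,1],[0,0,0,0,0,0,1],[0,0,0,0,0,0,1],[0,0,0,0,0,0,1]],
])

```text
time_s: 19.55
position: [0.5156, 0.0143, 0.2286]
tcp_rot: [[1.0, 0.001, -0.001], [0.001, -1.0, 0.001], [-0.001, -0.001, -1.0]]
force: [-0.4, -0.0, -0.1]
opening: 0.998
```

Run:
```python
from m import *
s=read_state();im=capture("wrist");t=capture("top");sd=capture("side")
print(s["time_s"],s["position"])
for c in ("blue","red","yellow"):
    for n,i in(("wrist",im),("top",t)):
      for k in blobs(i,c,300)[:6]:
        r=cv2.minAreaRect(k)
        p=ray(n,*r[0],.007,s)[:2]
        if .45<p[0]<.65 and abs(p[1])<.15:
            q=np.array([ray(n,*x,.007,s)[:2] for x in cv2.boxPoints(r)])
            e=q[1]-q[0];print(c,n,cv2.contourArea(k),p.round(4),[np.linalg.norm(q[j]-q[j-1]).round(4) for j in(1,2)],np.degrees(np.arctan2(e[1],e[0])).round(1))
for n,i in(("wrist",im),("top",t)):
  for k in blobs(i,"tape",100)[:2]:
    e=cv2.fitEllipse(cv2.convexHull(k));print("tape",n,e,ray(n,*e[0],.035,s)[:2].round(4))
for n,i in(("wrist",im),("top",t)):
  w=cv2.inRange(cv2.cvtColor(i,cv2.COLOR_RGB2HSV),(0,0,120),(180,60,255))
  cs,_=cv2.findContours(w,cv2.RETR_EXTERNAL,cv2.CHAIN_APPROX_NONE)
  for k in cs:
    if cv2.contourArea(k)>300:
        e=cv2.fitEllipse(k);p=ray(n,*e[0],.007,s)[:2]
        if -.35<p[1]<-.2 and .35<p[0]<.7: print("white",n,e,p.round(4))
save("","w3.png",im);save("","ts3.png",np.vstack([t[100:310,140:520],cv2.resize(sd[130:400,180:520],(380,302))]))
```

```text
19.55 [0.51560304 0.01426552 0.22856826]
blue wrist 1042.0 [0.5901 0.0694] [np.float64(0.0383), np.float64(0.0505)] -90.0
red wrist 2080.0 [ 0.5873 -0.0486] [np.float64(0.0561), np.float64(0.0562)] -0.6
yellow wrist 1338.5 [0.5233 0.0152] [np.float64(0.0538), np.float64(0.0538)] -90.0
tape wrist ((320.1609191894531, 119.81391906738281), (45.7213249206543, 47.84529113769531), 2.232492208480835) [0.5837 0.0144]
white wrist ((539.3818359375, 207.33773803710938), (31.076053619384766, 71.03915405273438), 87.4984359741211) [ 0.4728 -0.2733]
white wrist ((561.3174438476562, 142.216552734375), (60.80867004394531, 161.1179656982422), 94.19526672363281) [ 0.557  -0.2856]
white top ((465.29766845703125, 232.33985900878906), (42.76972961425781, 45.693321228027344), 133.96218872070312) [ 0.4505 -0.2722]
white top ((450.97119140625, 173.60902404785156), (34.92610168457031, 59.263572692871094), 56.629581451416016) [ 0.5698 -0.2533]
```

View pics/w3.png

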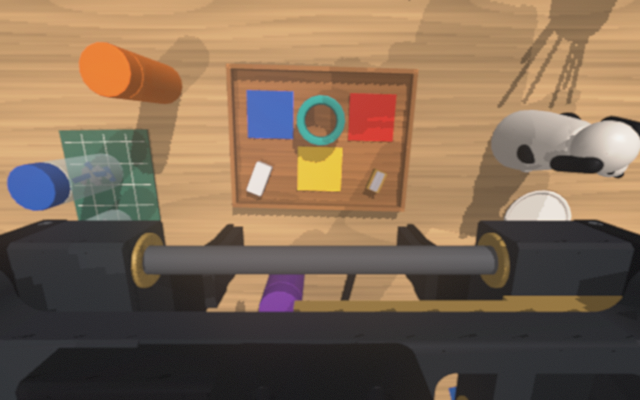

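View pics/ts3.png

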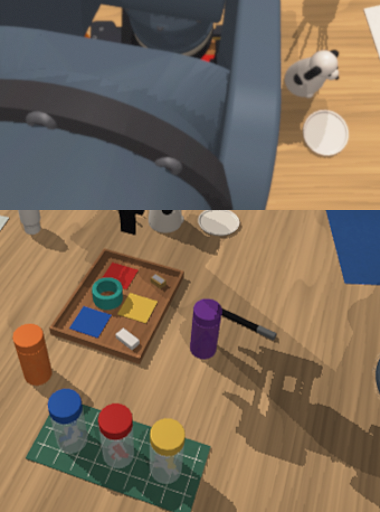

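All three jars stand upright on the mat, and the tray holds only the tape, eraser and sharpener. The coasters are visible in the wrist view: blue about (270,115), red about (372,118), yellow about (320,169). Now the tape grasp.

Request:
play_rows([
  [[0.5,0,-0.6,0,0,0,1],[0.5,0,-0.8,0,0,0,1],[0.3,0,-0.9,0,0,0,1],[0.06,0,-0.9,0,0,0,1],[0,0,-0.7,0,0,0,1],[0,0,-0.3,0,0,0,1],[0,0,-0.1,0,0,0,1],[0,0,0,0,0,0,1],[0,0,0,0,0,0,1]],
])

```text
time_s: 20.6
position: [0.5858, 0.0131, 0.0156]
tcp_rot: [[1.0, -0.0, 0.004], [-0.0, -1.0, -0.001], [0.004, 0.001, -1.0]]
force: [0.5, -0.7, 0.3]
opening: 0.997
```

Run:
```python
from m import *
im=cv2.imread("pics/w3.png")[:,:,::-1].copy()
s=dict(position=np.array([0.51560304,0.01426552,0.22856826]),tcp_rot=np.array([[1,.001,-.001],[.001,-1,.001],[-.001,-.001,-1]]))
h=cv2.cvtColor(im,cv2.COLOR_RGB2HSV)
for c,lo,hi in(("blue",(100,90,60),(125,255,255)),("red",(0,165,100),(5,255,255)),("yellow",(19,140,100),(32,255,255))):
    m=cv2.inRange(h,lo,hi);m[:,:230]=0;m[:, 420:]=0;m[215:]=0
    k=max(cv2.findContours(m,cv2.RETR_EXTERNAL,cv2.CHAIN_APPROX_NONE)[0],key=cv2.contourArea)
    r=cv2.minAreaRect(k);M=cv2.moments(k);u=M['m10']/M['m00'],M['m01']/M['m00']
    print(c,r,u,ray("wrist",*r[0],.007,s)[:2].round(4),ray("wrist",*u,.007,s)[:2].round(4))
```

```text
blue ((269.5, 114.5), (47.0, 45.0), 90.0) (269.9321203057494, 114.02600531738119) [0.5901 0.0762] [0.5906 0.0757]
red ((371.5483093261719, 116.95462799072266), (46.0087890625, 47.10200500488281), 1.7899105548858643) (371.26969696969695, 116.77502047502047) [ 0.5873 -0.0481] [ 0.5875 -0.0478]
yellow ((319.240478515625, 168.63999938964844), (44.88908767700195, 44.32827377319336), 1.3971810340881348) (319.2630788264404, 168.55991516436904) [0.5238 0.0156] [0.5239 0.0156]
```

Request:
play_rows([
  [[0,0,0,0,0,0,0.2],[0,0,0,0,0,0,-0.2],[0,0,0,0,0,0,-1],[0,0,0,0,0,0,-1],[0,0,0,0,0,0,-1],[0,0,0,0,0,0,-1],[0,0,0,0,0,0,-1]],
])

```text
time_s: 21.3
position: [0.5845, 0.0132, 0.014]
tcp_rot: [[1.0, -0.0, 0.0], [-0.0, -1.0, -0.0], [0.0, 0.0, -1.0]]
force: [-0.7, 0.3, 3.4]
opening: 0.639
```

Request:
play_rows([
  [[0,0,0.2,0,0,0,-1],[0,0,0.6,0,0,0,-1],[-0.1,0,0.9,0,0,0,-1],[-0.3,0,0.9,0,0,0,-1],[-0.5,0,0.7,0,0,0,-1],[-0.6,-0.1,0.3,0,0,0,-1],[-0.6,-0.4,0,0,0,0,-1],[-0.4,-0.7,0,0,0,0,-1],[-0.2,-0.8,0,0,0,0,-1],[0,-0.8,0,0,0,0,-1],[0,-0.8,0,0,0,0,-1],[0,-0.8,0,0,0,0,-1]],
])

```text
time_s: 22.5
position: [0.4489, -0.2083, 0.1943]
tcp_rot: [[1.0, -0.001, 0.0], [-0.001, -1.0, -0.0], [0.0, 0.0, -1.0]]
force: [1.7, 0.0, -0.4]
opening: 0.629
```

Request:
play_rows([
  [[0,-0.6,0,0,0,0,-1],[0,-0.4,0,0,0,0,-1],[0,-0.2,0,0,0,0,-1],[0,0,0,0,0,0,-1],[0,0,0,0,0,0,-1]],
])

```text
time_s: 23.0
position: [0.4489, -0.2656, 0.1937]
tcp_rot: [[1.0, -0.0, -0.001], [-0.0, -1.0, 0.001], [-0.001, -0.001, -1.0]]
force: [-0.4, 0.4, -0.5]
opening: 0.636
```

Run:
```python
from m import *
s=read_state();im=capture("wrist");t=capture("top")
print(s["time_s"],s["position"],s["opening"])
save("","w4.png",np.hstack([im[:230,160:500],t[100:330,260:560]]))
print(proj("top",[.4505,-.2722,.007]))
```

```text
23.0 [ 0.44894588 -0.26563323  0.19371497] 0.6358041225291325
[465.3128557 232.3447529]
```

View pics/w4.png

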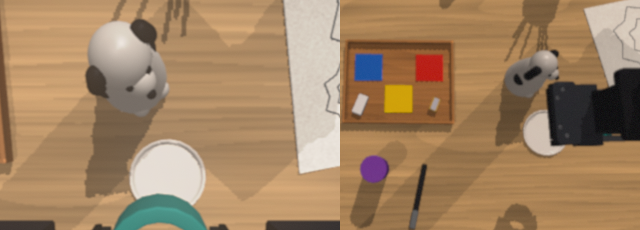

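The tape is held, and the dish centre is at about (328,176) in wrist pixels; the dog is undisturbed.

Run:
```python
from m import *
s=read_state()
for p in((328,176),(291,176),(365,176),(328,140)): print(ray("wrist",*p,.007,s)[:2].round(4))
im=cv2.imread("pics/w4.png")[:, :340];w=cv2.inRange(cv2.cvtColor(im,cv2.COLOR_BGR2HSV),(0,0,110),(180,60,255))[135:200,115:220]
k=max(cv2.findContours(w,cv2.RETR_EXTERNAL,cv2.CHAIN_APPROX_NONE)[0],key=cv2.contourArea).reshape(-1,2)
k=k[k[:,1]<50];e=cv2.fitEllipse(k);print(e,ray("wrist",e[0][0]+115+160,e[0][1]+135,.007,s)[:2])
```

```text
[ 0.454  -0.2742]
[ 0.4539 -0.2312]
[ 0.454  -0.3172]
[ 0.4951 -0.2739]
((51.99079132080078, 41.650848388671875), (74.47486114501953, 75.86824798583984), 68.0535888671875) [ 0.4531988  -0.27300914]
```

Request:
play_rows([
  [[0.07,-0.15,-0.3,0,0,0,-1],[0,0,-0.8,0,0,0,-1],[0,0,-0.9,0,0,0,-1],[0,0,-0.8,0,0,0,-1],[0,0,-0.4,0,0,0,-1],[0,0,-0.2,0,0,0,-1],[0,0,-0.08,0,0,0,-1],[0,0,-0.06,0,0,0,-1],[0,0,-0.04,0,0,0,-1],[0,0,-0.02,0,0,0,-1],[0,0,0,0,0,0,-1]],
])

```text
time_s: 24.2
position: [0.4533, -0.2747, 0.0145]
tcp_rot: [[1.0, -0.0, 0.001], [-0.0, -1.0, -0.001], [0.001, 0.001, -1.0]]
force: [-0.3, 0.3, -0.0]
opening: 0.638
```

Request:
play_rows([
  [[-0.01,0.03,-0.015,0,0,0,-1],[0,0,-0.015,0,0,0,-1],[0,0,0,0,0,0,-1],[0,0,0,0,0,0,-1]],
])

```text
time_s: 24.6
position: [0.4524, -0.2727, 0.013]
tcp_rot: [[1.0, -0.0, 0.0], [-0.0, -1.0, -0.0], [0.0, 0.0, -1.0]]
force: [-0.3, 1.3, 5.6]
opening: 0.632
```

Request:
play_rows([
  [[0,0,0,0,0,0,0.5],[0,0,0,0,0,0,0.8],[0,0,0,0,0,0,0.8],[0,0,0.2,0,0,0,0.8],[0,0,0.7,0,0,0,1],[0,0,0.9,0,0,0,1],[0,0,0.9,0,0,0,1],[0,0,0.8,0,0,0,1],[0,0.5,0.2,0,0,0,1],[0,0.9,0,0,0,0,1],[0,0.9,0,0,0,0,1],[0,0.9,0,0,0,0,1]],
])

```text
time_s: 25.8
position: [0.452, -0.1114, 0.1981]
tcp_rot: [[1.0, -0.002, 0.001], [-0.002, -1.0, -0.0], [0.001, 0.0, -1.0]]
force: [0.4, 0.2, -0.7]
opening: 0.998
```

Run:
```python
from m import *
s=read_state();t=capture("top")
print(s["time_s"],s["position"],s["opening"])
save("","t5.png",cv2.resize(t[140:270,400:520],None,fx=4,fy=4,interpolation=cv2.INTER_CUBIC))
h=cv2.cvtColor(t,cv2.COLOR_RGB2HSV);m=cv2.inRange(h,(80,100,40),(98,255,255));m[:,:420]=0;m[:,510:]=0;m[:200]=0;m[270:]=0
k=max(cv2.findContours(m,cv2.RETR_EXTERNAL,cv2.CHAIN_APPROX_NONE)[0],key=cv2.contourArea)
e=cv2.fitEllipse(cv2.convexHull(k));print(e,ray("top",*e[0],.024)[:2])
```

```text
25.8 [ 0.45201477 -0.11142221  0.19811705] 0.9975730326913188Traceback (most recent call last):
  File "<stdin>", line 6, in <module>
ValueError: max() iterable argument is empty
```

View pics/t5.png

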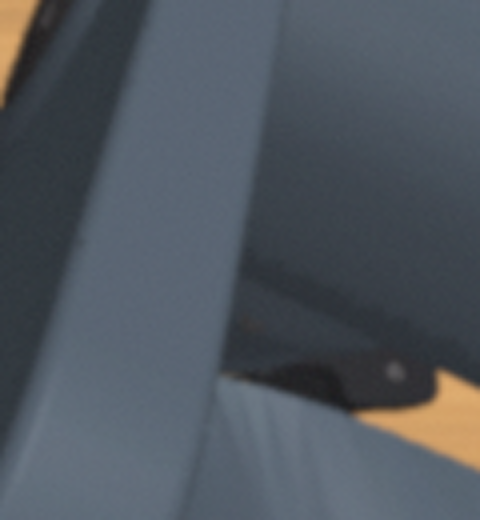

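The arm hides the dish here; I'll check it from above the mat instead.

Request:
play_rows([
  [[0.1,0.8,0,0,0,0,1],[0.14,0.8,0,0,0,0,1],[0.14,0.8,0,0,0,0,1],[0.14,0.8,0,0,0,0,1],[0.14,0.8,0,0,0,0,1],[0.14,0.8,0,0,0,0,1],[0.14,0.8,0,0,0,0,1],[0.14,0.8,0,0,0,0,1],[0.14,0.8,0,0,0,0,1],[0.15,0.8,0,0,0,0,1],[0,0,0,0,0,0,1],[0,0,0,0,0,0,1]],
])

```text
time_s: 27.05
position: [0.5204, 0.2876, 0.1973]
tcp_rot: [[1.0, 0.002, -0.0], [0.002, -1.0, -0.001], [-0.0, 0.001, -1.0]]
force: [-0.0, -0.2, -0.1]
opening: 0.999
```

Run:
```python
from m import *
s=read_state();t=capture("top");sd=capture("side")
print(s["time_s"],s["position"],s["opening"])
save("","t6.png",np.hstack([cv2.resize(t[140:270,400:520],None,fx=3,fy=3,interpolation=cv2.INTER_CUBIC),cv2.resize(sd[60:400,190:530],(390,390))]))
h=cv2.cvtColor(t,cv2.COLOR_RGB2HSV);m=cv2.inRange(h,(80,100,40),(98,255,255));m[:,:420]=0;m[:,510:]=0;m[:200]=0;m[270:]=0
k=max(cv2.findContours(m,cv2.RETR_EXTERNAL,cv2.CHAIN_APPROX_NONE)[0],key=cv2.contourArea)
e=cv2.fitEllipse(cv2.convexHull(k));print(e,ray("top",*e[0],.024)[:2])
```

```text
27.05 [0.52037047 0.28756257 0.19732761] 0.9989240673575323
((468.12457275390625, 231.7249298095703), (28.459558486938477, 32.08644104003906), 86.91155242919922) [ 0.45015106 -0.27113357]
```

View pics/t6.png

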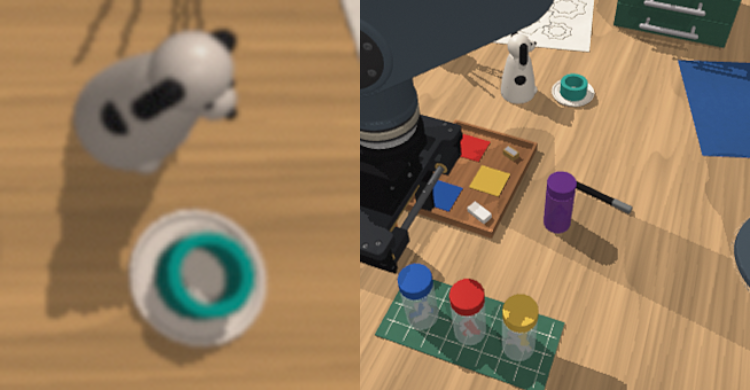

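The tape lies flat in the dish: roll at (0.450,-0.271), dish centre at (0.4505,-0.272). The jars stand and the dog is undisturbed. Next, blue goes back.

Request:
play_rows([
  [[0,0.05,-0.5,0,0,0,1],[0,0,-0.8,0,0,0,1],[0,0,-0.8,0,0,0,1],[0,0,-0.4,0,0,0,1],[0,0,-0.2,0,0,0,1],[0,0,-0.04,0,0,0,1],[0,0,0,0,0,0,1],[0,0,0,0,0,0,0],[0,0,0,0,0,0,-1],[0,0,0,0,0,0,-1],[0,0,0,0,0,0,-1],[0,0,0,0,0,0,-1]],
])

```text
time_s: 28.35
position: [0.5209, 0.2898, 0.0606]
tcp_rot: [[1.0, -0.0, 0.0], [-0.0, -1.0, 0.0], [0.0, -0.0, -1.0]]
force: [0.2, 0.4, -0.1]
opening: 0.634
```

Request:
play_rows([
  [[0,0,0,0,0,0,-1],[0,0,0,0,0,0,-1]],
])

```text
time_s: 28.55
position: [0.5209, 0.2898, 0.0603]
tcp_rot: [[1.0, -0.0, 0.0], [-0.0, -1.0, 0.0], [0.0, -0.0, -1.0]]
force: [0.9, 0.6, -0.2]
opening: 0.525
```

Request:
play_rows([
  [[0,0,0.2,0,0,0,-1],[0,0,0.5,0,0,0,-1],[0,0,0.8,0,0,0,-1],[0,0,0.7,0,0,0,-1],[0,0,0.4,0,0,0,-1],[0.1,-0.3,0,0,0,0,-1],[0.2,-0.62,0,0,0,0,-1],[0.25,-0.77,0,0,0,0,-1],[0.25,-0.77,0,0,0,0,-1],[0.25,-0.75,0,0,0,0,-1],[0.2,-0.62,0,0,0,0,-1],[0.14,-0.48,0,0,0,0,-1]],
])

```text
time_s: 29.75
position: [0.5898, 0.0707, 0.1885]
tcp_rot: [[1.0, -0.003, -0.003], [-0.003, -1.0, -0.001], [-0.003, 0.001, -1.0]]
force: [0.7, 0.6, -2.4]
opening: 0.522
```

Request:
play_rows([
  [[0,0,0,0,0,0,-1],[0,0,-0.2,0,0,0,-1],[0,0,-0.5,0,0,0,-1],[0,0,-0.7,0,0,0,-1],[0,0,-0.5,0,0,0,-1],[0,0,-0.2,0,0,0,-1],[0,0,-0.1,0,0,0,-1],[0,0,0,0,0,0,-1],[0,0,0,0,0,0,-1],[0,0,0,0,0,0,-1]],
])

```text
time_s: 30.75
position: [0.5913, 0.0742, 0.0816]
tcp_rot: [[1.0, -0.0, 0.003], [-0.0, -1.0, -0.0], [0.003, 0.0, -1.0]]
force: [0.2, 0.2, -0.5]
opening: 0.521
```

Request:
play_rows([
  [[-0.01,0,-0.14,0,0,0,-1],[0,0,-0.1,0,0,0,-1],[0,0,-0.05,0,0,0,-1],[0,0,-0.02,0,0,0,-1],[0,0,-0.01,0,0,0,-1],[0,0,0,0,0,0,-1],[0,0,0,0,0,0,-1]],
])

```text
time_s: 31.45
position: [0.5901, 0.0742, 0.0644]
tcp_rot: [[1.0, -0.0, 0.001], [-0.0, -1.0, 0.0], [0.001, -0.0, -1.0]]
force: [-0.2, 0.8, -1.5]
opening: 0.524
```

Nearly touching; I lower it a hair, release, and go to red at (0.4468, 0.2874).

Request:
play_rows([
  [[0,0,-0.01,0,0,0,-1],[0,0,0,0,0,0,-1],[0,0,0,0,0,0,0.3],[0,0,0,0,0,0,0.6],[0,0,0,0,0,0,1],[0,0,0,0,0,0,1],[0,0,0.3,0,0,0,1],[0,0,0.8,0,0,0,1],[0,0,0.9,0,0,0,1],[-0.2,0.3,0.6,0,0,0,1],[-0.45,0.65,0,0,0,0,1],[-0.5,0.75,0,0,0,0,1]],
])

```text
time_s: 32.65
position: [0.5335, 0.1592, 0.1954]
tcp_rot: [[1.0, -0.003, 0.004], [-0.003, -1.0, 0.0], [0.004, -0.0, -1.0]]
force: [-0.1, 0.8, -0.6]
opening: 1.001
```

Request:
play_rows([
  [[-0.5,0.75,0,0,0,0,1],[-0.5,0.75,0,0,0,0,1],[-0.4,0.6,0,0,0,0,1],[-0.32,0.46,0,0,0,0,1],[0,0,0,0,0,0,1],[0,0,0,0,0,0,1]],
])

```text
time_s: 33.25
position: [0.4463, 0.2875, 0.1938]
tcp_rot: [[1.0, 0.001, 0.001], [0.001, -1.0, -0.0], [0.001, 0.0, -1.0]]
force: [0.3, 0.0, 0.0]
opening: 0.999
```

Request:
play_rows([
  [[0,0,-0.5,0,0,0,1],[0,0,-0.8,0,0,0,1],[0,0,-0.8,0,0,0,1],[0,0,-0.35,0,0,0,1],[0,0,-0.2,0,0,0,1],[0,0,-0.02,0,0,0,1],[0,0,0,0,0,0,1],[0,0,0,0,0,0,0],[0,0,0,0,0,0,-1],[0,0,0,0,0,0,-1],[0,0,0,0,0,0,-1],[0,0,0,0,0,0,-1]],
])

```text
time_s: 34.45
position: [0.4464, 0.2873, 0.0606]
tcp_rot: [[1.0, -0.0, 0.0], [-0.0, -1.0, 0.0], [0.0, -0.0, -1.0]]
force: [-0.1, -0.3, 0.1]
opening: 0.63
```

Request:
play_rows([
  [[0,0,0,0,0,0,-1],[0,0,0,0,0,0,-1],[0,0,0,0,0,0,-1]],
])

```text
time_s: 34.75
position: [0.4464, 0.2873, 0.0604]
tcp_rot: [[1.0, -0.0, 0.0], [-0.0, -1.0, 0.0], [0.0, -0.0, -1.0]]
force: [-0.5, 0.3, 1.4]
opening: 0.516
```

Request:
play_rows([
  [[0,0,0.2,0,0,0,-1],[0,0,0.6,0,0,0,-1],[0,0,0.8,0,0,0,-1],[0,0,0.8,0,0,0,-1],[0,0,0.4,0,0,0,-1],[0.1,-0.24,0,0,0,0,-1],[0.22,-0.52,0,0,0,0,-1],[0.3,-0.72,0,0,0,0,-1],[0.34,-0.8,0,0,0,0,-1],[0.34,-0.8,0,0,0,0,-1],[0.34,-0.8,0,0,0,0,-1],[0.34,-0.8,0,0,0,0,-1]],
])

```text
time_s: 35.95
position: [0.5442, 0.0506, 0.1983]
tcp_rot: [[1.0, -0.001, -0.004], [-0.001, -1.0, 0.0], [-0.004, -0.0, -1.0]]
force: [0.5, 0.4, -2.2]
opening: 0.523
```

Request:
play_rows([
  [[0.34,-0.8,0,0,0,0,-1],[0.26,-0.6,0,0,0,0,-1],[0.18,-0.4,0,0,0,0,-1],[0.09,-0.24,0,0,0,0,-1],[0,0,0,0,0,0,-1],[0,0,-0.2,0,0,0,-1],[0,0,-0.5,0,0,0,-1],[0,0,-0.8,0,0,0,-1],[0,0,-0.6,0,0,0,-1],[0,0,-0.3,0,0,0,-1],[0,0,0,0,0,0,-1],[0,0,0,0,0,0,-1]],
])

```text
time_s: 37.15
position: [0.5883, -0.0475, 0.08]
tcp_rot: [[1.0, 0.001, -0.001], [0.001, -1.0, 0.0], [-0.001, -0.0, -1.0]]
force: [0.6, 0.7, -2.4]
opening: 0.523
```

Request:
play_rows([
  [[0.01,-0.025,-0.13,0,0,0,-1],[0,0,-0.09,0,0,0,-1],[0,0,-0.05,0,0,0,-1],[0,0,-0.02,0,0,0,-1],[0,0,-0.01,0,0,0,-1],[0,0,-0.01,0,0,0,-1],[0,0,0,0,0,0,-1]],
])

```text
time_s: 37.85
position: [0.5895, -0.0501, 0.0649]
tcp_rot: [[1.0, -0.0, 0.0], [-0.0, -1.0, -0.0], [0.0, 0.0, -1.0]]
force: [0.2, 0.1, -1.4]
opening: 0.52
```

Request:
play_rows([
  [[0,0.025,0,0,0,0,-1],[0,0,-0.01,0,0,0,-1],[0,0,0,0,0,0,-1],[0,0,0,0,0,0,-1]],
])

```text
time_s: 38.25
position: [0.5894, -0.0487, 0.0644]
tcp_rot: [[1.0, -0.0, 0.0], [-0.0, -1.0, 0.0], [0.0, -0.0, -1.0]]
force: [1.0, -0.2, -1.3]
opening: 0.521
```

Request:
play_rows([
  [[0,0,-0.01,0,0,0,-1],[0,0,0,0,0,0,-1],[0,0,0,0,0,0,0.3],[0,0,0,0,0,0,0.6],[0,0,0,0,0,0,1],[0,0,0,0,0,0,1],[0,0,0.3,0,0,0,1],[0,0,0.8,0,0,0,1],[0,0,0.9,0,0,0,1],[0,0,0.6,0,0,0,1],[-0.4,0.6,0,0,0,0,1],[-0.5,0.78,0,0,0,0,1]],
])

```text
time_s: 39.45
position: [0.5463, 0.0191, 0.1954]
tcp_rot: [[1.0, -0.004, 0.006], [-0.004, -1.0, -0.001], [0.006, 0.001, -1.0]]
force: [-0.2, 0.7, -0.6]
opening: 0.998
```

Request:
play_rows([
  [[-0.5,0.78,0,0,0,0,1],[-0.5,0.78,0,0,0,0,1],[-0.5,0.78,0,0,0,0,1],[-0.5,0.78,0,0,0,0,1],[-0.5,0.78,0,0,0,0,1],[-0.5,0.78,0,0,0,0,1],[-0.39,0.6,0,0,0,0,1],[0,0,0,0,0,0,1],[0,0,0,0,0,0,1]],
])

```text
time_s: 40.35
position: [0.3747, 0.2846, 0.1939]
tcp_rot: [[1.0, 0.002, 0.001], [0.002, -1.0, -0.0], [0.001, 0.0, -1.0]]
force: [-0.5, -0.2, 0.4]
opening: 0.999
```

Request:
play_rows([
  [[0,0,-0.5,0,0,0,1],[0,0,-0.8,0,0,0,1],[0,0,-0.8,0,0,0,1],[0,0,-0.35,0,0,0,1],[0,0,-0.2,0,0,0,1],[0,0,-0.03,0,0,0,1],[0,0,0,0,0,0,1],[0,0,0,0,0,0,0],[0,0,0,0,0,0,-1],[0,0,0,0,0,0,-1],[0,0,0,0,0,0,-1],[0,0,0,0,0,0,-1]],
])

```text
time_s: 41.55
position: [0.3749, 0.2843, 0.0601]
tcp_rot: [[1.0, -0.0, 0.001], [-0.0, -1.0, 0.0], [0.001, -0.0, -1.0]]
force: [0.6, -0.1, 0.1]
opening: 0.63
```

Request:
play_rows([
  [[0,0,0,0,0,0,-1],[0,0,0,0,0,0,-1],[0,0,0,0,0,0,-1]],
])

```text
time_s: 41.85
position: [0.3749, 0.2843, 0.0599]
tcp_rot: [[1.0, -0.0, 0.0], [-0.0, -1.0, 0.0], [0.0, -0.0, -1.0]]
force: [-0.6, 0.6, 1.7]
opening: 0.526
```

Request:
play_rows([
  [[0,0,0.2,0,0,0,-1],[0,0,0.6,0,0,0,-1],[0,0,0.8,0,0,0,-1],[0,0,0.8,0,0,0,-1],[0.1,-0.18,0.4,0,0,0,-1],[0.25,-0.44,0,0,0,0,-1],[0.35,-0.62,0,0,0,0,-1],[0.4,-0.72,0,0,0,0,-1],[0.45,-0.8,0,0,0,0,-1],[0.45,-0.8,0,0,0,0,-1],[0.4,-0.72,0,0,0,0,-1],[0.3,-0.54,0,0,0,0,-1]],
])

```text
time_s: 43.05
position: [0.5107, 0.0407, 0.2001]
tcp_rot: [[1.0, -0.002, 0.0], [-0.002, -1.0, -0.0], [0.0, 0.0, -1.0]]
force: [0.3, 0.0, -1.6]
opening: 0.524
```

Request:
play_rows([
  [[0.2,-0.36,0,0,0,0,-1],[0.09,-0.19,0,0,0,0,-1],[0,0,0,0,0,0,-1],[0,0,-0.2,0,0,0,-1],[0,0,-0.5,0,0,0,-1],[0,0,-0.8,0,0,0,-1],[0,0,-0.6,0,0,0,-1],[0,0,-0.3,0,0,0,-1],[0,0,0,0,0,0,-1],[0,0,0,0,0,0,-1]],
])

```text
time_s: 44.05
position: [0.5237, 0.0168, 0.0796]
tcp_rot: [[1.0, 0.001, -0.001], [0.001, -1.0, 0.0], [-0.001, -0.0, -1.0]]
force: [0.3, 0.1, -1.8]
opening: 0.521
```

Request:
play_rows([
  [[0,0,-0.13,0,0,0,-1],[0,0,-0.09,0,0,0,-1],[0,0,-0.05,0,0,0,-1],[0,0,-0.02,0,0,0,-1],[0,0,-0.01,0,0,0,-1],[0,0,-0.01,0,0,0,-1],[0,0,0,0,0,0,-1],[0,0,0,0,0,0,-1]],
])

```text
time_s: 44.85
position: [0.5244, 0.0156, 0.0644]
tcp_rot: [[1.0, -0.001, 0.0], [-0.001, -1.0, 0.0], [0.0, -0.0, -1.0]]
force: [-0.6, -0.2, -1.9]
opening: 0.517
```

Lower the last bit, release, rise, and back away to see the result.

Request:
play_rows([
  [[0,0,-0.01,0,0,0,-1],[0,0,-0.005,0,0,0,-1],[0,0,0,0,0,0,-1],[0,0,0,0,0,0,0.3],[0,0,0,0,0,0,0.6],[0,0,0,0,0,0,1],[0,0,0,0,0,0,1],[0,0,0.3,0,0,0,1],[0,0,0.8,0,0,0,1],[0,0,0.9,0,0,0,1],[0,0,0.9,0,0,0,1],[0,0,0.9,0,0,0,1]],
])

```text
time_s: 46.05
position: [0.5239, 0.0158, 0.2552]
tcp_rot: [[1.0, -0.0, -0.0], [-0.0, -1.0, 0.0], [-0.0, -0.0, -1.0]]
force: [1.2, -0.4, -0.3]
opening: 1.0
```

Request:
play_rows([
  [[0,0,0.9,0,0,0,1],[0,0,0.3,0,0,0,1],[0,0,0,0,0,0,1],[0,0,0,0,0,0,1],[0,0,0,0,0,0,1]],
])

```text
time_s: 46.55
position: [0.5231, 0.0159, 0.3115]
tcp_rot: [[1.0, -0.001, -0.004], [-0.001, -1.0, 0.001], [-0.004, -0.001, -1.0]]
force: [0.6, -0.7, -1.3]
opening: 0.999
```

Run:
```python
from m import *
s=read_state();im=capture("wrist");sd=capture("side")
print(s["time_s"],s["position"])
save("","w7.png",np.vstack([cv2.resize(im[60:230,220:420],None,fx=2,fy=1.76,interpolation=cv2.INTER_CUBIC),cv2.resize(sd[100:270,210:410],(400,300))]))
np.savez("w7.npz",im=im,p=s["position"],r=s["tcp_rot"])
for n,i in(("wrist",im),):
  for c,(u,v) in dict(b=(.5904,.0743),r=(.5885,-.0488),y=(.5243,.0157)).items():
    R=s["tcp_rot"];M=camera_params("wrist")["mount"];K=camera_params("wrist")["intrinsics"]
    for z in(.007,.112):
      q=K@(M[:3,:3].T@((R.T@(np.array([u,v,z])-s["position"]))-M[:3,3]));print(c,z,(q[:2]/q[2]).round(1))
```

```text
46.55 [0.52308591 0.01586927 0.31154298]
b 0.007 [280.9 120.2]
b 0.112 [269.5 120. ]
r 0.007 [363.7 121.4]
r 0.112 [376.3 121.6]
y 0.007 [320.3 164.4]
y 0.112 [320.4 176.6]
```

View pics/w7.png

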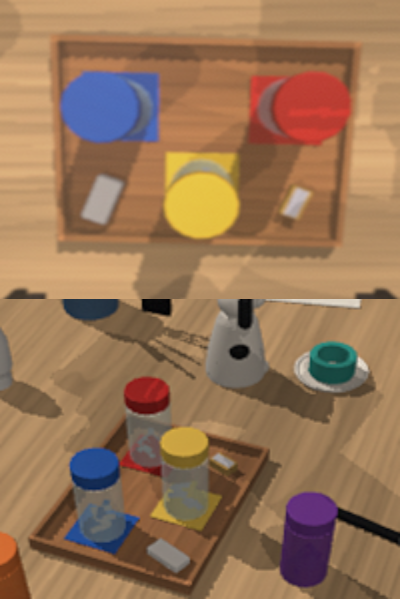

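All three jars stand upright on their matching coasters, with lid centres within about 1–1.5 px (1–2 mm) of the predicted positions. The tape is in the dish, the dog is standing, and the gripper is clear.

```bash
python3 -c "
from rig import *
print(hand_in())"
```

```text
the job is handed in; nothing more can be done
None
```

I handed the job in at about 46.6 s on the robot's clock. All three jars went to the green mat first, then the tape roll went into the white dish. Blue, red and yellow then went back onto their matching coasters.

**Tape:** it lies flat in the dish, about 1 mm from the centre in the top view: roll at (0.450, -0.271), dish at (0.4505, -0.272). The wrist view put the dish centre 2 to 3 mm further out, so the two cameras disagree by that much.

**Jars:** all three stand upright. Their lid centres matched the predicted coaster centres to about 1–1.5 px (1–2 mm) in the last wrist picture. I read the lid positions off the crop by eye. The yellow lid first read 3 px off in one direction, and re-reading it from its lower edge brought it within 1 px.

**Bystanders:** the dog, the orange and purple look-alike jars, the eraser and the sharpener look unmoved in the pictures. At hand-in the gripper was open and well clear, and the largest force component I read during the run was 5.6 N.

One check failed along the way. The first look at the dish after releasing the tape was blocked by the arm, and the next one confirmed the placement.

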